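Turn the tin's label to the front and bolt the turntable

TASK

Press a fingertip lightly on the tin's lid near its edge and roll the tin round until its label faces the front of the stand, where the locking bolt is; then push the bolt's knob in until the bolt is fully home in the turntable's notch. Be gentle: the lid dents, and a bolt that meets the solid rim must not be forced. Leave everything else on the bench where it is.

Things in the scene. Friction and masses are not known exactly. Their poses are not given: they have to be found in the camera images.
- stand: Fixed stand: a dark steel plate 250 x 150 mm with turntable and bolt on it, let into the worktop, more or less deep from start to start. Origin in the plate, 10 mm below its upper face, under the turntable's axis; it lies 0 to 12 mm above the worktop; z up. The plate reaches from x = -170 to +80, y = -75 to +75 mm. Its front is its own -x side, roughly towards the robot, with the bolt.
- tin: Turntable with the round tin clamped on it, one part; turns without limit, either way, about the vertical through its origin (= the stand's origin) and stays where left. Dry friction 0.05 N m: 1.3 N along the lid's edge turns it. Turntable: aluminium disc, 150 mm across, 16 to 28 mm above the stand's origin, one notch in its rim, 18 mm wide, narrowing inwards. Tin: grey, 100 mm across (lid 102).
- lid_centre (a point): Centre of the lid's flat top, on the turning axis, 98 mm above the stand's origin. The lid is 102 mm across, too wide to grip; thin, it gives 1 mm per 12 N and springs back. A finger must bear on it with about 4 to 8 N to carry the tin along; over 20 N dents it.
- label_mid (a point): Middle of the paper label on the tin's side, 51.5 mm from the turning axis, 65 mm above the stand's origin; turns with the tin. The label covers about a fifth of the way round; its tongue, 24 mm wide, runs up and 30 mm along the lid. The notch lies straight below the label. The label faces front when this point is at front_point.
- front_point (a point): Fixed point of the stand at its front, 51.5 mm from the turning axis towards the bolt, 65 mm above the stand's origin.
- bolt_knob (a point): Middle of the bolt's black upright knob, 22 mm across and 20 mm tall (50 to 70 mm above the stand's origin), on a 12 mm post. It moves with the bolt: 148 mm in front of the turning axis when the bolt is drawn, 130 mm when it is home.
- bolt (a joint): Locking bolt, slides along the stand's +x: 0 = drawn (starts at 0 to 0.003), 0.018 m = fully home, a hard stop. 3 N moves it; it stays where left. Its round nose, 12 mm wide, meets the turntable's rim at about 0.005 m unless the notch is within about 5 mm (4 degrees) of true; then the tapered notch lets it in and trues the turntable. Over 25 N is forced.
- oil_bottle: Bystander: white oil bottle with a red nozzle, 42 mm across, 126 mm tall, standing well to the right of the stand. Origin at its underside.
- spanner: Bystander: combination spanner, 164 x 29 x 6 mm, lying along the left side of the stand. Origin at its underside.
- bearing: Bystander: ball bearing, 35 mm across, 11 mm tall, lying to the right of the stand. Origin at its underside.
- flange: Bystander: turned aluminium flange, 64 mm across, 27 mm tall, lying at the back right. Origin at its underside.
- screw_box: Bystander: small carton, 45 x 64 x 41 mm, far right. Origin at its underside.
- parts_tray: Bystander: grey open tray of screws, 75 x 100 x 26 mm, left of the stand. Origin at its underside.
- tape_roll: Bystander: black roll of tape, 63 mm across, 18 mm tall, right front. Origin at its underside.
- prox_sensor: Bystander: thread-bodied proximity sensor, 63 x 12 x 12 mm, lying at the right. Origin at its underside.

How it is judged:
On the way, in this order (a step that is already met when the one before it is completed fails the run):
1. a fingertip bears on the tin (contact force between the fingers and tin above 1 N), for 0.3 s.
2. the label faces the front (within 8 mm) while the bolt is still out (horizontal distance between label_mid and front_point below 0.008 m and value of joint bolt below 0.008 m).
At the end, for the whole second after the job is handed in: the middle of the label lies within 4 mm of the stand's front point, the turntable is still, and the bolt is home (in by more than 16 of its 18 mm) (horizontal distance between label_mid and front_point below 0.004 m and value of joint bolt above 0.016 m and angular speed of tin below 0.05 rad/s); the robot touches nothing.
It fails at once if the tin or turntable is pressed by the robot with over 20 N (contact force between any of the fingers, the arm and tin above 20 N).
It fails at once if the bolt is pushed by the robot with over 25 N (contact force between the fingers and bolt above 25 N).
It fails at once if a bystander is moved by over 30 mm (distance of any of oil_bottle, spanner, bearing, flange, screw_box, parts_tray, tape_roll, prox_sensor from where it was at the start of the episode above 0.03 m).
It also fails if it takes over 51 s, if anything falls off the work surface, if the arm or the gripper's body presses on something with over 40 N, if the wrist force passes 120 N, or if a joint passes its speed limit or range.

ROBOT

A 6-joint arm with a two-finger parallel gripper is mounted at the origin on a cart in front of the work surface, level with it; the furniture and walls round the work are solid. World frame = base frame: x ahead of the robot, y to its left, z up, the work surface at z = 0. Lengths are in m, angles in rad, forces in N, time in s.
With the tool pointing down it reaches from about 0.375 to 0.975 m from the base axis. Payload 3.8 kg.
Tool frame: the origin (TCP) lies on the centre line of the jaws, within the pads' length; the fingertips stand 17 mm ahead of it and the grasp point (between the pads) lies 2 mm behind it (bot.tip_extent is the distance from the TCP to the fingertips, in m); z points along the fingers, y is the line along which they close (so a half turn about z gives the same grasp; the last joint's range is limited). The gripper opens to 85 mm and grips with 20 to 120 N. Pads are 22 mm wide; open, the fingers measure 114 mm over their backs; the gripper's body (76 mm by 85 mm) begins 54 mm behind the grasp point. The pads swing forward as they close: fully open they stand 13 mm farther back than shut.
Start: joints at [-1.207, 0.264, 1.604, -0, 1.274, -0.037], TCP at [0.263, -0.622, 0.248] pointing down, gripper open.
Joint ranges: [-2.63, 2.63], [-0.94, 2.18], [0.31, 2.57], [-1.31, 4.45], [0, 2.66], [-2.55, 2.55]. Speed limits (rad/s): [2.57, 2.57, 3.14, 3.14, 3.14, 3.14].

INTERFACE

Orientations are given as a rotation vector (axis times angle).
In Python, from workcell import readout, read_camera, finish_job, bot gives the robot as it stands.
- The arm moves only by the tool jog_arm, never from a script. Its argument "deltas" is one flat list of numbers, 7 for each row, row after row: the shift along the tool's x, y, z in m, then the turn, a rotation vector about the tool's x, y, z in degrees, then the gripper command: -1 is shut, 1 is fully open, values between are in proportion. A call has 1 to 8 rows; each row is the pose to reach, as a shift and turn from the pose commanded when the call began, along the tool's axes at that moment; what a row does not reach only later rows make up. A row lasts 1/10 s, in which the tool goes at most 50 mm and 8.59 degrees, less where a joint would pass 70% of its speed; a pose out of reach is approached as far as the arm can. A call with a gripper value outside its range is refused whole. The fingers move at their own pace and stop on an object; "squeeze" is the grip in N (left out, the last holds). Time passes only in rows, so rows that repeat a pose let the fingers close. It gives the time, the measured TCP pose, the force, the opening and the grip force at its end, in the units of the state.
- readout.read_state(): the state, without advancing time (a new reading comes with each control period).
- read_camera(name): name is "scene" or "top"; returns a dict with "color" (400x640x3 uint8, blue, green, red), "fx", "fy", "cx", "cy" (pixels), "origin" and "attitude" of the camera in the world. Camera axes: x right, y down, z forward; pixel columns grow to the right and rows downward; lengths in m; the calibration is good to about 2 mm. A picture is of the moment at which its call begins. There is no depth.
- finish_job(): hands the job in; it is judged then, once.
The state is a dict: "time": time; "q": joint angles; "joint_vel": joint speeds; "joint_torque": joint torques, N m; "tool_pos": TCP position; "tcp_rot": TCP orientation; "wrist_force": force on the tool from outside, world axes, zero at the start; "torque": the same for the moment, N m; "width": opening from 0.0 (shut) to 1.0 (fully open); "grip_force": force on a finger pad.
Only numpy, scipy, OpenCV 4.12 (cv2) and the standard library are available. Lean on these libraries where they do the work, as an engineer would, in place of code of your own. Each camera call takes 0.05 s, during which the arm holds its last target. There are 200 camera calls.

## Working session

There is one attempt and no reset: what is moved stays moved. The work goes in short steps, Python scripts to look and compute and a tool call to move; the robot and the scene stay as the last step left them, time stands still between calls to the robot, and variables do not carry over. Pictures are saved under pics/ and viewed, at most 10 in all, crops included, and the job is handed in when it is done.

Besides the shell and the picture viewer there is one more tool, called after ">>>" by a JSON object that holds its "method" and its "body". jog_arm: Moves the arm, as the interface text tells. Its arguments: {"type":"object","properties":{"deltas":{"type":"array"},"squeeze":{"type":"number"}},"required":["deltas"]}

```bash
mkdir -p pics; ls; cat > h.py <<'E'
import numpy as np, cv2
from scipy.spatial.transform import Rotation as R
from workcell import readout, read_camera, finish_job, bot
def ray(c,u,v):
    A=np.array(c["attitude"],float)
    A=A if A.shape==(3,3) else (R.from_rotvec(A).as_matrix() if A.size==3 else R.from_quat(A).as_matrix())
    d=A@np.array([(u-c["cx"])/c["fx"],(v-c["cy"])/c["fy"],1]);return np.array(c["origin"],float),d
def onz(c,u,v,z):
    o,d=ray(c,u,v);return o+d*(z-o[2])/d[2]
def proj(c,p):
    o=np.array(c["origin"],float);A=np.array(c["attitude"],float)
    A=A if A.shape==(3,3) else (R.from_rotvec(A).as_matrix() if A.size==3 else R.from_quat(A).as_matrix())
    q=A.T@(np.array(p)-o);return q[:2]/q[2]*[c["fx"],c["fy"]]+[c["cx"],c["cy"]]
E
python3 - <<'E'
from h import *
for n in("top","scene"):
    c=read_camera(n);cv2.imwrite(f"pics/{n}0.png",c["color"])
    print(n,{k:v for k,v in c.items() if k!="color"})
s=readout.read_state();print(s,bot.tip_extent)
E
```

```text
pics
top {'fx': 474.74479633607564, 'fy': 474.74479633607564, 'cx': 319.0611072585319, 'cy': 197.92846863918854, 'origin': array([0.37170302, 0.16438918, 1.25254789]), 'attitude': array([-2.10100103,  2.14919469, -0.17227943])}
scene {'fx': 394.08257524805674, 'fy': 394.08257524805674, 'cx': 323.53146154578275, 'cy': 204.2552874049421, 'origin': array([0.22435992, 0.8012914 , 0.84857981]), 'attitude': array([-0.60517491,  2.69147863, -1.06397428])}
{'time': 0.1, 'q': array([-1.20687030e+00,  2.64721932e-01,  1.60527223e+00, -1.01831185e-06,
        1.27369024e+00, -3.69095393e-02]), 'joint_vel': array([ 1.16842223e-03, -9.13237058e-04, -3.40464677e-03, -6.12308286e-05,
        2.95906870e-03,  6.11030003e-05]), 'joint_torque': array([-1.23700697e-04, -5.16708219e+01, -3.68589950e+01, -6.38859410e-05,
        6.27268542e-03,  2.49036964e-05]), 'tool_pos': array([ 0.2631413 , -0.62090227,  0.24703797]), 'tcp_rot': array([-3.07668642e+00, -6.25014014e-01,  5.36005394e-04]), 'wrist_force': array([-0.09616802,  0.14367276, -0.88815876]), 'torque': array([-0.05518274, -0.0148215 ,  0.0038451 ]), 'grip_force': 0.0, 'width': 0.9986964205484102} 0.017
```

View pics/top0.png

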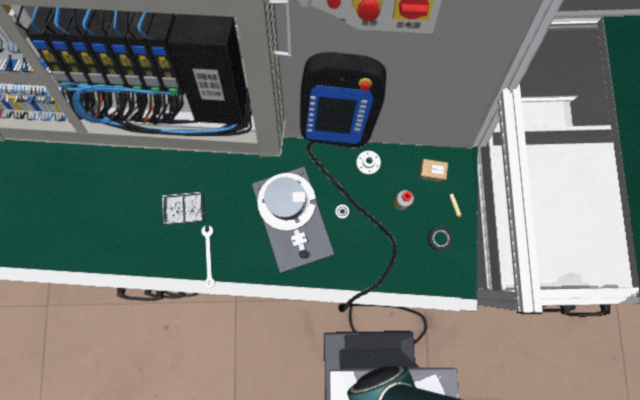

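View pics/scene0.png

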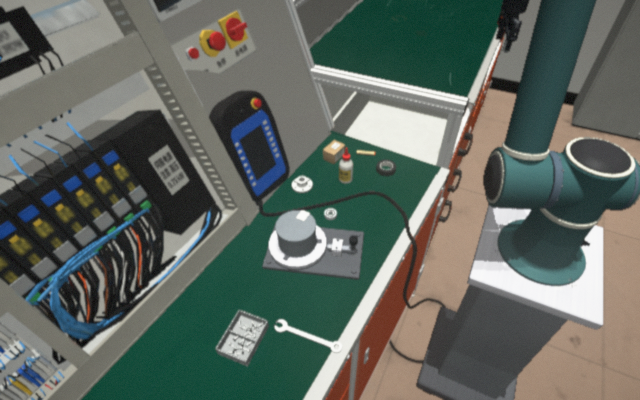

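The top view shows the tin at about (285,198), its white tongue pointing right at (299,197), and the bolt with its black knob at (304,254). The scene view shows the tin at (297,233) and the knob at (353,243). Next I'll measure on masks and enlarged crops.

```bash
python3 - <<'E'
from h import *
a=cv2.imread("pics/top0.png")[160:280,240:350];b=cv2.imread("pics/scene0.png")[200:285,255:370]
a=cv2.resize(a,None,fx=5,fy=5,interpolation=cv2.INTER_CUBIC);b=cv2.resize(b,None,fx=5,fy=5,interpolation=cv2.INTER_CUBIC)
cv2.imwrite("pics/a.png",a);cv2.imwrite("pics/b.png",b)
im=cv2.imread("pics/top0.png");hsv=cv2.cvtColor(im,cv2.COLOR_BGR2HSV)
# plate+tin = not green cloth, in window
m=((hsv[...,1]<90)).astype(np.uint8);w=np.zeros_like(m);w[160:280,240:345]=1;m&=w
m=cv2.morphologyEx(m,cv2.MORPH_OPEN,np.ones((5,5),np.uint8))
cs,_=cv2.findContours(m,cv2.RETR_EXTERNAL,cv2.CHAIN_APPROX_NONE);k=max(cs,key=cv2.contourArea)
print("plate",cv2.minAreaRect(k),cv2.boxPoints(cv2.minAreaRect(k)).round(1).tolist())
# black knob
bl=(im.max(2)<45).astype(np.uint8)&w
n,_,st,ce=cv2.connectedComponentsWithStats(bl);print([(st[i].tolist(),ce[i].round(1).tolist()) for i in range(1,n) if st[i,4]>8])
E
```

```text
plate ((292.0000305175781, 218.5), (95.18455505371094, 59.76704025268555), 71.56504821777344) [[248.60000610351562, 182.8000030517578], [305.29998779296875, 163.89999389648438], [335.3999938964844, 254.1999969482422], [278.70001220703125, 273.1000061035156]]
[([315, 160, 12, 15, 28], [320.4, 166.6]), ([333, 182, 12, 12, 28], [339.0, 187.2])]
```

View pics/a.png

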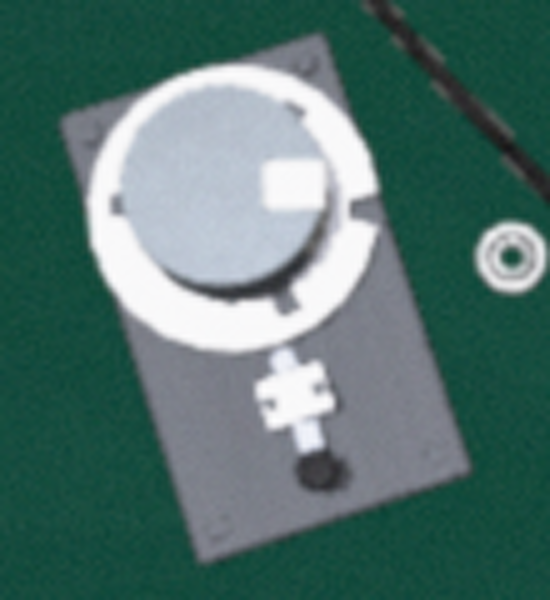

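View pics/b.png

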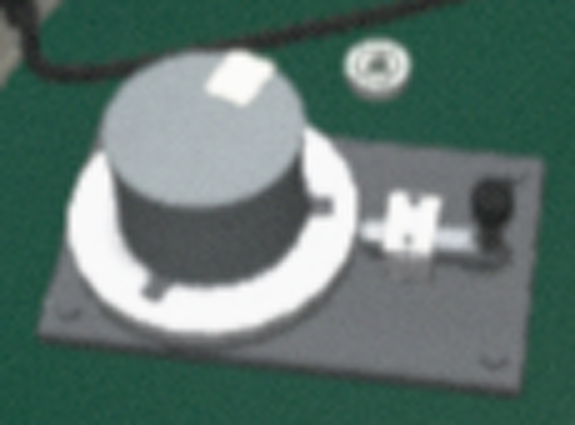

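The top crop shows the plate corners at about (62,115), (322,35), (470,468) and (200,562). The lid is centred near (224,187), the tongue at (293,184), the notch at (365,208) and the knob at (318,468). The scene crop shows the lid centred near (204,128), the tongue at (241,77) and the knob at (492,200).

```bash
python3 - <<'E'
from h import *
t=read_camera("top");s=read_camera("scene")
T=lambda x,y:((x+.5)/5-.5+240,(y+.5)/5-.5+160); S=lambda x,y:((x+.5)/5-.5+255,(y+.5)/5-.5+200)
def tri(p,q):
    o1,d1=ray(t,*p);o2,d2=ray(s,*q)
    k=np.linalg.lstsq(np.c_[d1,-d2],o2-o1,rcond=None)[0];a=o1+k[0]*d1;b=o2+k[1]*d2
    return ((a+b)/2).round(4),(np.linalg.norm(a-b)).round(4)
print("lid",tri(T(224,187),S(204,128)));print("tongue",tri(T(293,184),S(241,77)));print("knobtop",tri(T(318,466),S(492,187)))
print("corners tri",tri(T(322,35),S(343,135))[0] if 0 else "", tri(T(470,468),S(543,158)),tri(T(200,562),S(520,390)),tri(T(62,115),S(40,337)))
for h in(0,.006,.012):
    C=[onz(t,*T(*p),h+.01)[:2] for p in((62,115),(322,35),(470,468),(200,562))]
    f=(C[0]+C[1])/2-(C[2]+C[3])/2;L=np.linalg.norm(f);f/=L;W=np.linalg.norm(C[0]-C[1]),np.linalg.norm(C[2]-C[3])
    o=np.mean(C,0)+f*.045
    print(h,"len",L.round(4),np.round(W,4),"yaw",np.degrees(np.arctan2(f[1],f[0])).round(2),"org",o.round(4),
     "disc",onz(t,*T(233.5,207),h+.028)[:2].round(4),"lid",onz(t,*T(224,187),h+.098)[:2].round(4),"lidS",onz(s,*S(204,128),h+.098)[:2].round(4),
     "knob",onz(t,*T(318,466),h+.07)[:2].round(4),"knobS",onz(s,*S(492,187),h+.07)[:2].round(4),"tong",onz(t,*T(293,184),h+.098)[:2].round(4),"notch",onz(t,*T(365,208),h+.028)[:2].round(4))
st=readout.read_state();print(st["time"])
E
```

```text
lid (array([0.5801, 0.2621, 0.0969]), np.float64(0.0024))
tongue (array([0.5788, 0.2273, 0.1008]), np.float64(0.0003))
knobtop (array([0.4423, 0.2185, 0.073 ]), np.float64(0.0007))
corners tri  (array([0.4426, 0.1422, 0.0116]), np.float64(0.0003)) (array([0.3977, 0.2834, 0.0087]), np.float64(0.0003)) (array([0.6357, 0.3559, 0.0044]), np.float64(0.0027))
0 len 0.2468 [0.1457 0.1482] yaw 17.16 org [0.5811 0.2624] disc [0.5805 0.2626] lid [0.5787 0.2616] lidS [0.5808 0.2632] knob [0.4421 0.2186] knobS [0.4435 0.2164] tong [0.5794 0.2275] notch [0.5784 0.1938]
0.006 len 0.2456 [0.145  0.1474] yaw 17.16 org [0.5803 0.262 ] disc [0.5795 0.2621] lid [0.5777 0.2611] lidS [0.5779 0.2675] knob [0.4417 0.2183] knobS [0.4418 0.2209] tong [0.5783 0.2271] notch [0.5773 0.1936]
0.012 len 0.2444 [0.1443 0.1467] yaw 17.16 org [0.5795 0.2616] disc [0.5785 0.2617] lid [0.5766 0.2606] lidS [0.5751 0.2718] knob [0.4414 0.218 ] knobS [0.4401 0.2254] tong [0.5773 0.2268] notch [0.5763 0.1935]
0.2
```

```bash
cat >> h.py <<'E'
C=np.array([.5805,.2622])
def to(p,yaw=0,st=None):
    "tool delta (mm, deg) from measured pose to world position p with world turn yaw (deg) about z"
    st=st or readout.read_state();M=R.from_rotvec(st["tcp_rot"])
    d=M.inv().apply(np.array(p)-st["tool_pos"]);r=(M.inv()*R.from_euler("z",yaw,degrees=True)*M).as_rotvec(degrees=True)
    return (d*1000).round(1).tolist(),r.round(2).tolist()
def status():
    s=readout.read_state();print(s["time"],s["tool_pos"].round(4),s["tcp_rot"].round(4),s["wrist_force"].round(2),s["q"].round(3),s["width"])
E
python3 - <<'E'
from h import *
status();print(to([.5935,.298,.200],93));print(R.from_rotvec(readout.read_state()["tcp_rot"]).as_matrix().round(3))
E
```

```text
0.2 [ 0.2632 -0.6211  0.2474] [-3.0773e+00 -6.2510e-01  4.0000e-04] [ 0.06  0.43 -0.42] [-1.207  0.264  1.605 -0.     1.274 -0.037] 0.9983175063344157
([662.7, -717.3, 48.5], [0.0, -0.14, -93.0])
[[ 0.921  0.39  -0.001]
 [ 0.39  -0.921  0.001]
 [ 0.    -0.001 -1.   ]]
```

>>> {"method": "jog_arm", "body": {"deltas": [0.031,-0.034,0,0,0,-5,-1,0.062,-0.068,0,0,0,-10,-1,0.093,-0.102,0,0,0,-15,-1,0.124,-0.136,0,0,0,-20,-1,0.155,-0.17,0,0,0,-25,-1,0.186,-0.204,0,0,0,-30,-1,0.217,-0.238,0,0,0,-35,-1,0.248,-0.272,0,0,0,-40,-1], "squeeze": 20}}

```text
time: 1.0
tool_pos: [0.3857, -0.2725, 0.2483]
tcp_rot: [2.676, 1.645, 0.0]
wrist_force: [-0.4, 0.4, -0.1]
width: 0.002
grip_force: 0.0
```

```bash
python3 - <<'E'
from h import *
status();print(to([.5935,.298,.200],53))
E
```

```text
1.0 [ 0.3857 -0.2725  0.2483] [2.6763e+00 1.6447e+00 5.0000e-04] [-0.44  0.4  -0.13] [-0.668 -0.128  2.021  0.     1.248 -0.199] 0.0019565433326896096
([602.8, -72.4, 48.3], [0.01, 0.02, -53.0])
```

>>> {"method": "jog_arm", "body": {"deltas": [0.043,-0.005,0,0,0,-6,-1,0.086,-0.01,0,0,0,-12,-1,0.129,-0.015,0,0,0,-18,-1,0.172,-0.02,0,0,0,-24,-1,0.215,-0.025,0,0,0,-30,-1,0.258,-0.03,0,0,0,-36,-1,0.301,-0.035,0,0,0,-42,-1,0.344,-0.041,0,0,0,-48,-1]}}

```text
time: 1.8
tool_pos: [0.5057, 0.0526, 0.2483]
tcp_rot: [1.774, 2.592, 0.0]
wrist_force: [0.5, -0.0, 0.2]
width: -0.002
grip_force: 0.0
```

```bash
python3 - <<'E'
from h import *
status();print(to([.5935,.298,.160],5))
E
```

```text
1.8 [0.5057 0.0526 0.2483] [1.7741e+00 2.5922e+00 2.0000e-04] [ 0.49 -0.04  0.2 ] [ 0.055 -0.054  1.954 -0.     1.242 -0.316] -0.001968022209098803
([197.0, 170.7, 88.3], [-0.0, 0.0, -5.0])
```

>>> {"method": "jog_arm", "body": {"deltas": [0.033,0.0285,0,0,0,-1,-1,0.066,0.057,0,0,0,-2,-1,0.099,0.0855,0.01,0,0,-3,-1,0.132,0.114,0.03,0,0,-4,-1,0.165,0.142,0.05,0,0,-5,-1,0.197,0.1707,0.07,0,0,-5,-1,0.197,0.1707,0.088,0,0,-5,-1,0.197,0.1707,0.088,0,0,-5,-1]}}

```text
time: 2.6
tool_pos: [0.592, 0.296, 0.1559]
tcp_rot: [-1.661, -2.662, 0.01]
wrist_force: [0.2, -0.9, -0.5]
width: 0.003
grip_force: 0.0
```

```bash
python3 - <<'E'
from h import *
status();print(to([.5935,.298,.125],0))
E
```

```text
2.6 [0.592  0.296  0.1559] [-1.6608 -2.662   0.0099] [ 0.21 -0.9  -0.47] [ 0.426  0.312  1.719 -0.     1.119 -0.029] 0.0031589621565061244
([1.1, 2.5, 30.9], [0.0, 0.0, 0.0])
```

>>> {"method": "jog_arm", "body": {"deltas": [0,0,0.012,0,0,0,-1,0,0,0.022,0,0,0,-1,0,0,0.028,0,0,0,-1,0,0,0.03,0,0,0,-1,0,0,0.031,0,0,0,-1,0,0,0.032,0,0,0,-1,0,0,0.033,0,0,0,-1,0,0,0.033,0,0,0,-1]}}

```text
time: 3.4
tool_pos: [0.5945, 0.2958, 0.1276]
tcp_rot: [1.666, 2.663, 0.001]
wrist_force: [1.2, 0.4, -0.9]
width: -0.0
grip_force: 0.0
```

>>> {"method": "jog_arm", "body": {"deltas": [0,0,0.002,0,0,0,-1,0,0,0.004,0,0,0,-1,0,0,0.005,0,0,0,-1,0,0,0.006,0,0,0,-1,0,0,0.0065,0,0,0,-1,0,0,0.007,0,0,0,-1,0,0,0.0075,0,0,0,-1,0,0,0.0075,0,0,0,-1]}}

```text
time: 4.2
tool_pos: [0.5943, 0.2958, 0.1197]
tcp_rot: [-1.666, -2.664, 0.0]
wrist_force: [-0.1, 0.8, -0.1]
width: 0.0
grip_force: 0.0
```

>>> {"method": "jog_arm", "body": {"deltas": [0,0,0.0005,0,0,0,-1,0,0,0.001,0,0,0,-1,0,0,0.0014,0,0,0,-1,0,0,0.0014,0,0,0,-1]}}

```text
time: 4.6
tool_pos: [0.5943, 0.2957, 0.1183]
tcp_rot: [-1.666, -2.664, 0.0]
wrist_force: [0.0, -0.3, 0.1]
width: -0.002
grip_force: 0.0
```

>>> {"method": "jog_arm", "body": {"deltas": [0,0,0.0005,0,0,0,-1,0,0,0.001,0,0,0,-1,0,0,0.001,0,0,0,-1]}}

```text
time: 4.9
tool_pos: [0.5943, 0.2958, 0.1172]
tcp_rot: [-1.666, -2.664, 0.0]
wrist_force: [-0.6, -0.1, -0.1]
width: 0.0
grip_force: 0.0
```

>>> {"method": "jog_arm", "body": {"deltas": [0,0,0.0005,0,0,0,-1,0,0,0.0007,0,0,0,-1,0,0,0.0007,0,0,0,-1]}}

```text
time: 5.2
tool_pos: [0.5943, 0.2957, 0.1166]
tcp_rot: [-1.666, -2.664, 0.0]
wrist_force: [-0.4, -0.2, -0.4]
width: 0.0
grip_force: 0.0
```

>>> {"method": "jog_arm", "body": {"deltas": [0,0,0.0004,0,0,0,-1,0,0,0.0008,0,0,0,-1,0,0,0.0008,0,0,0,-1]}}

```text
time: 5.5
tool_pos: [0.5943, 0.2958, 0.1158]
tcp_rot: [-1.666, -2.664, 0.0]
wrist_force: [0.1, -1.0, -0.7]
width: 0.005
grip_force: 0.0
```

>>> {"method": "jog_arm", "body": {"deltas": [0,0,0.0003,0,0,0,-1,0,0,0.0006,0,0,0,-1,0,0,0.0006,0,0,0,-1]}}

```text
time: 5.8
tool_pos: [0.5944, 0.2958, 0.1154]
tcp_rot: [1.666, 2.664, 0.0]
wrist_force: [-0.4, -0.4, 1.0]
width: -0.001
grip_force: 0.4
```

>>> {"method": "jog_arm", "body": {"deltas": [0,0,0.0003,0,0,0,-1,0,0,0.0004,0,0,0,-1,0,0,0.0004,0,0,0,-1]}}

```text
time: 6.1
tool_pos: [0.5944, 0.2958, 0.1152]
tcp_rot: [1.666, 2.664, 0.0]
wrist_force: [-0.3, -0.4, 3.2]
width: -0.005
grip_force: 1.5
```

```bash
python3 - <<'E'
from h import *
status()
E
```

```text
6.1 [0.5944 0.2958 0.1152] [1.6656e+00 2.6636e+00 3.0000e-04] [-0.31 -0.41  3.19] [ 0.424  0.349  1.75   0.     1.042 -0.029] -0.004606779651794235
```

>>> {"method": "jog_arm", "body": {"deltas": [0,0,0.0003,0,0,0,-1,0,0,0.0005,0,0,0,-1,0,0,0.0005,0,0,0,-1]}}

```text
time: 6.4
tool_pos: [0.5945, 0.2958, 0.115]
tcp_rot: [1.666, 2.663, 0.001]
wrist_force: [-2.1, -0.6, 5.4]
width: 0.003
grip_force: 2.7
```

```bash
python3 - <<'E'
from h import *
s=readout.read_state();M=R.from_rotvec(s["tcp_rot"]);v=s["tool_pos"][:2]-C;print(v,np.degrees(np.arctan2(v[1],v[0])),np.hypot(*v),s["wrist_force"])
for k in range(1,9):
    a=-3.0*k;w=R.from_euler("z",a,degrees=True).apply([*v,0])-[*v,0]
    print(-a,(M.inv().apply(w)*1000).round(1))
E
```

```text
[0.01398749 0.03364895] 67.42789281021541 0.036440386982912916 [-2.0842626  -0.62307168  5.42612335]
3.0 [-1.5  1.2  0. ]
6.0 [-3.   2.4  0. ]
9.0 [-4.6  3.4  0. ]
12.0 [-6.2  4.4  0. ]
15.0 [-7.9  5.3  0. ]
18.0 [-9.6  6.1  0. ]
21.0 [-11.4   6.8   0. ]
24.0 [-13.2   7.5   0. ]
```

>>> {"method": "jog_arm", "body": {"deltas": [-0.0015,0.0012,0.0001,0,0,3,-1,-0.003,0.0024,0.0001,0,0,6,-1,-0.0046,0.0034,0.0001,0,0,9,-1,-0.0062,0.0044,0.0001,0,0,12,-1,-0.0079,0.0053,0.0001,0,0,15,-1,-0.0096,0.0061,0.0001,0,0,18,-1,-0.0114,0.0068,0.0001,0,0,21,-1,-0.0132,0.0075,0.0001,0,0,24,-1]}}

```text
time: 7.2
tool_pos: [0.6069, 0.2876, 0.115]
tcp_rot: [-2.185, -2.256, -0.001]
wrist_force: [-3.1, -0.2, 5.6]
width: 0.005
grip_force: 2.8
```

```bash
python3 - <<'E'
from h import *
status()
s=read_camera("scene");cv2.imwrite("pics/c.png",cv2.resize(s["color"][160:290,225:385],None,fx=5,fy=4.6,interpolation=cv2.INTER_CUBIC))
E
```

```text
7.2 [0.6069 0.2876 0.115 ] [-2.1853e+00 -2.2564e+00 -1.0000e-03] [-3.08 -0.21  5.62] [4.050e-01 3.630e-01 1.733e+00 1.000e-03 1.046e+00 3.730e-01] 0.004702321162604606
```

View pics/c.png

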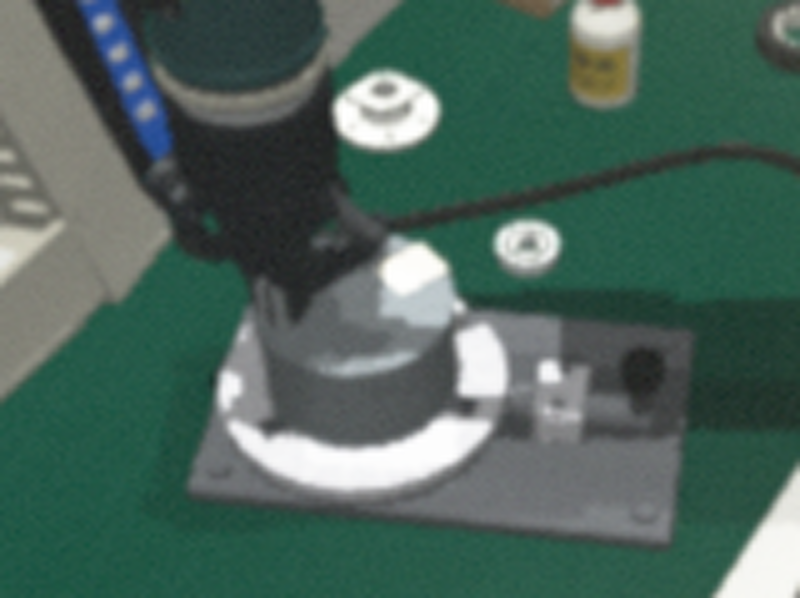

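The scene crop shows the finger on the lid, and the tongue has come round to about (415,268). I'll measure the tongue's angle on the lid plane.

```bash
cat >> h.py <<'E'
def tongue(n="scene",thr=215):
    c=read_camera(n);im=c["color"];vv,uu=np.mgrid[0:400,0:640];o,_=ray(c,0,0)
    A=R.from_rotvec(c["attitude"]).as_matrix();D=np.stack([(uu-c["cx"])/c["fx"],(vv-c["cy"])/c["fy"],np.ones_like(uu)],-1)@A.T
    P=o[:2]+D[...,:2]*((.0985-o[2])/D[...,2])[...,None]
    e=P-C-({"scene":[0,.001],"top":[-.002,-.001]}[n]);r=np.hypot(e[...,0],e[...,1])
    m=((im.min(2)>thr)&(r<.049)&(r>.005)).astype(np.uint8)
    k,l,st,ce=cv2.connectedComponentsWithStats(m)
    for i in range(1,k):
        if st[i,4]>8:
            g=e[l==i].mean(0);print(n,"area",st[i,4],"px",ce[i].round(1),"r",np.hypot(*g).round(4),"ang",(np.degrees(np.arctan2(g[1],g[0]))%360).round(1),"target 197.2")
E
python3 - <<'E'
from h import *
tongue();tongue("top");tongue("scene",190)
E
```

```text
scene area 82 px [306.7 218.5] r 0.0348 ang 243.9 target 197.2
top area 41 px [283.6 212.8] r 0.0393 ang 176.0 target 197.2
scene area 124 px [307.1 220.2] r 0.0327 ang 235.0 target 197.2
```

>>> {"method": "jog_arm", "body": {"deltas": [-0.0015,0.0012,0.0001,0,0,3,-1,-0.003,0.0024,0.0001,0,0,6,-1,-0.0046,0.0034,0.0001,0,0,9,-1,-0.0062,0.0044,0.0001,0,0,12,-1,-0.0079,0.0053,0.0001,0,0,15,-1,-0.0096,0.0061,0.0001,0,0,18,-1,-0.0114,0.0068,0.0001,0,0,21,-1,-0.0132,0.0075,0.0001,0,0,24,-1]}}

```text
time: 8.2
tool_pos: [0.6149, 0.2749, 0.115]
tcp_rot: [-2.606, -1.753, -0.002]
wrist_force: [-2.7, 0.6, 5.2]
width: 0.0
grip_force: 2.8
```

```bash
python3 - <<'E'
from h import *
status();tongue();tongue("top");tongue("scene",190)
E
```

```text
8.2 [0.6149 0.2749 0.115 ] [-2.6064e+00 -1.7526e+00 -1.6000e-03] [-2.7   0.6   5.15] [3.830e-01 3.660e-01 1.728e+00 1.000e-03 1.046e+00 7.690e-01] 0.000291917089045437
scene area 91 px [308.6 222. ] r 0.0341 ang 222.7 target 197.2
top area 56 px [287.1 209.6] r 0.032 ang 190.6 target 197.2
scene area 108 px [308.4 221.8] r 0.0337 ang 223.8 target 197.2
```

>>> {"method": "jog_arm", "body": {"deltas": [-0.0015,0.0012,0.0001,0,0,3,-1,-0.003,0.0024,0.0001,0,0,6,-1,-0.0046,0.0034,0.0001,0,0,9,-1,-0.0062,0.0044,0.0001,0,0,12,-1,-0.0079,0.0053,0.0001,0,0,15,-1,-0.0096,0.0061,0.0001,0,0,18,-1,-0.0114,0.0068,0.0001,0,0,21,-1,-0.0132,0.0075,0.0001,0,0,24,-1]}}

```text
time: 9.15
tool_pos: [0.6171, 0.26, 0.115]
tcp_rot: [-2.913, -1.172, -0.002]
wrist_force: [-1.4, 1.3, 5.4]
width: -0.001
grip_force: 2.8
```

```bash
python3 - <<'E'
from h import *
status();tongue();tongue("top");tongue("scene",190)
t=read_camera("top");cv2.imwrite("pics/d.png",cv2.resize(t["color"][160:280,240:350],None,fx=5,fy=5,interpolation=cv2.INTER_CUBIC))
E
```

```text
9.15 [0.6171 0.26   0.115 ] [-2.9135e+00 -1.1722e+00 -2.3000e-03] [-1.38  1.31  5.44] [3.610e-01 3.590e-01 1.738e+00 1.000e-03 1.043e+00 1.166e+00] -0.0010597661579662642
scene area 43 px [308.7 228.9] r 0.0358 ang 185.0 target 197.2
top area 60 px [292.8 209.7] r 0.0378 ang 212.0 target 197.2
scene area 83 px [308.5 228. ] r 0.0343 ang 188.9 target 197.2
```

View pics/d.png

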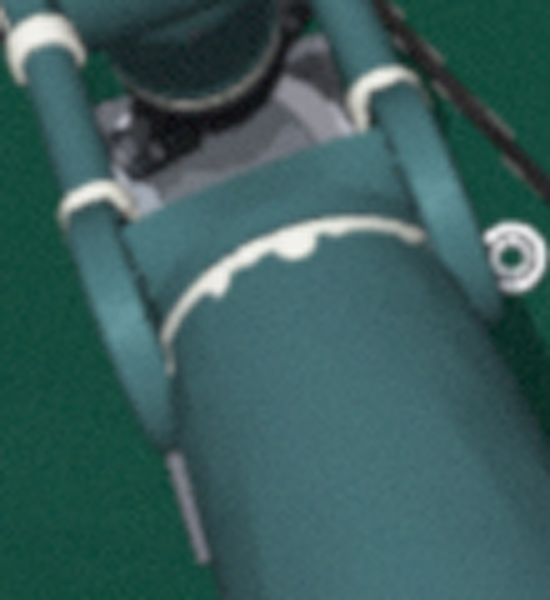

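The top view is blocked by the arm, and only part of the plate and the bearing at (511,257) show. I'll lift off and move the arm clear to look.

>>> {"method": "jog_arm", "body": {"deltas": [0,0,-0.01,0,0,0,-1,0,0,-0.04,0,0,0,-1,0,0,-0.08,0,0,0,-1,0,0,-0.12,0,0,0,-1]}}

```text
time: 9.75
tool_pos: [0.6162, 0.2589, 0.2345]
tcp_rot: [2.913, 1.176, -0.003]
wrist_force: [0.7, -0.3, 0.2]
width: -0.003
grip_force: 0.0
```

```bash
python3 - <<'E'
from h import *
status();print(to([.45,0.0,.23]));tongue();tongue("scene",190)
E
```

```text
9.75 [0.6162 0.2589 0.2345] [ 2.9131  1.1758 -0.003 ] [ 0.68 -0.26  0.22] [ 0.361  0.261  1.633 -0.     1.249  1.164] -0.003168488929181432
([-299.3, 70.9, 5.0], [0.0, 0.0, 0.0])
scene area 82 px [308.7 227.4] r 0.0344 ang 192.3 target 197.2
scene area 96 px [308.5 227.5] r 0.0338 ang 191.8 target 197.2
```

>>> {"method": "jog_arm", "body": {"deltas": [-0.043,0.01,0,0,0,0,-1,-0.086,0.02,0,0,0,0,-1,-0.129,0.03,0,0,0,0,-1,-0.172,0.04,0,0,0,0,-1,-0.215,0.05,0,0,0,0,-1,-0.258,0.06,0,0,0,0,-1,-0.299,0.07,0,0,0,0,-1,-0.299,0.07,0,0,0,0,-1]}}

```text
time: 10.65
tool_pos: [0.4474, -0.0019, 0.2333]
tcp_rot: [2.915, 1.17, -0.004]
wrist_force: [0.7, -1.0, -0.2]
width: -0.0
grip_force: 0.0
```

```bash
python3 - <<'E'
from h import *
status();tongue();tongue("top");tongue("top",235)
t=read_camera("top");cv2.imwrite("pics/e.png",cv2.resize(t["color"][160:280,240:350],None,fx=5,fy=5,interpolation=cv2.INTER_CUBIC))
E
```

```text
10.65 [ 0.4474 -0.0019  0.2333] [ 2.9148  1.1697 -0.0037] [ 0.7  -1.   -0.22] [-5.900e-02 -1.670e-01  2.083e+00 -2.000e-03  1.228e+00  7.500e-01] -0.00038185340307895284
scene area 102 px [308.7 226.4] r 0.0336 ang 197.9 target 197.2
top area 126 px [287.6 209.7] r 0.0326 ang 192.6 target 197.2
top area 101 px [287.5 209.9] r 0.033 ang 192.2 target 197.2
```

View pics/e.png

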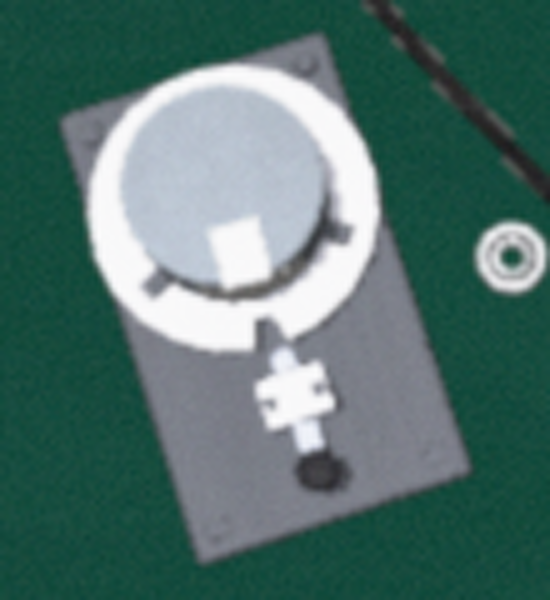

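The top crop shows the notch mouth at about (269,345) and the bolt nose at (283,353), so the notch is still slightly left of the bolt. The tongue is at (240,250).

```bash
python3 - <<'E'
from h import *
t=read_camera("top")
T=lambda x,y:((x+.5)/5-.5+240,(y+.5)/5-.5+160)
c=onz(t,*T(233.5,207),.0285)[:2]
cl=onz(t,*T(224,187),.0985)[:2]
for n,p,z,o in(("mouth",(269.5,346),.0285,c),("mid",(267,334),.0285,c),("nose",(283,353),.0245,c),("bolt2",(310,435),.0245,c),("knob",(318,466),.0705,c),("tongue",(240,250),.0985,cl),("other",(342,233),.0285,c)):
    d=onz(t,*T(*p),z)[:2]-o;print(n,np.hypot(*d).round(4),np.degrees(np.arctan2(d[1],d[0]))%360)
E
```

```text
mouth 0.0756 193.741403827024
mid 0.0693 193.99345397387697
nose 0.0807 197.80383239267783
bolt2 0.1255 197.64972652537887
knob 0.1452 197.6577903645541
tongue 0.0326 193.4937808465933
other 0.0586 255.03685041089332
```

>>> {"method": "jog_arm", "body": {"deltas": [0.043,-0.01,0,0,0,0,-1,0.086,-0.02,0,0,0,0,-1,0.129,-0.03,0,0,0,0,-1,0.172,-0.04,0,0,0,0,-1,0.215,-0.05,0,0,0,0,-1,0.258,-0.06,0,0,0,0,-1,0.299,-0.07,0,0,0,0,-1,0.299,-0.07,0,0,0,0,-1]}}

```text
time: 11.7
tool_pos: [0.6186, 0.2654, 0.2323]
tcp_rot: [-2.909, -1.183, -0.001]
wrist_force: [-0.2, -0.3, 0.3]
width: -0.003
grip_force: 0.0
```

>>> {"method": "jog_arm", "body": {"deltas": [0,0,0.04,0,0,0,-1,0,0,0.08,0,0,0,-1,0,0,0.1,0,0,0,-1,0,0,0.11,0,0,0,-1,0,0,0.114,0,0,0,-1,0,0,0.116,0,0,0,-1,0,0,0.1175,0,0,0,-1,0,0,0.1175,0,0,0,-1]}}

```text
time: 12.5
tool_pos: [0.6177, 0.2595, 0.1181]
tcp_rot: [2.913, 1.176, 0.004]
wrist_force: [0.2, -0.1, -0.2]
width: -0.001
grip_force: 0.0
```

>>> {"method": "jog_arm", "body": {"deltas": [0,0,0.0008,0,0,0,-1,0,0,0.0015,0,0,0,-1,0,0,0.0019,0,0,0,-1,0,0,0.0019,0,0,0,-1]}}

```text
time: 12.9
tool_pos: [0.6172, 0.2593, 0.1153]
tcp_rot: [2.913, 1.176, 0.001]
wrist_force: [-0.9, -0.3, 1.9]
width: -0.001
grip_force: 1.1
```

>>> {"method": "jog_arm", "body": {"deltas": [0,0,0.0003,0,0,0,-1,0,0,0.0005,0,0,0,-1,0,0,0.0005,0,0,0,-1]}}

```text
time: 13.2
tool_pos: [0.6172, 0.2593, 0.115]
tcp_rot: [2.913, 1.176, 0.001]
wrist_force: [-1.1, 0.4, 4.9]
width: -0.0
grip_force: 2.7
```

>>> {"method": "jog_arm", "body": {"deltas": [0.0005,-0.0004,0.0001,0,0,-1,-1,0.001,-0.0008,0.0001,0,0,-2,-1,0.0015,-0.0012,0.0001,0,0,-3,-1,0.0021,-0.0017,0.0001,0,0,-4.2,-1,0.0021,-0.0017,0.0001,0,0,-4.2,-1]}}

```text
time: 13.7
tool_pos: [0.6174, 0.262, 0.115]
tcp_rot: [2.868, 1.283, 0.001]
wrist_force: [-0.3, -0.4, 6.0]
width: 0.004
grip_force: 2.9
```

>>> {"method": "jog_arm", "body": {"deltas": [0,0,-0.01,0,0,0,-1,0,0,-0.04,0,0,0,-1,0,0,-0.08,0,0,0,-1,0,0,-0.12,0,0,0,-1]}}

```text
time: 14.1
tool_pos: [0.6164, 0.2616, 0.2344]
tcp_rot: [-2.868, -1.282, 0.004]
wrist_force: [0.8, -1.0, 0.6]
width: -0.002
grip_force: 0.0
```

>>> {"method": "jog_arm", "body": {"deltas": [-0.043,0.01,0,0,0,0,-1,-0.086,0.02,0,0,0,0,-1,-0.129,0.03,0,0,0,0,-1,-0.172,0.04,0,0,0,0,-1,-0.215,0.05,0,0,0,0,-1,-0.258,0.06,0,0,0,0,-1,-0.299,0.07,0,0,0,0,-1,-0.299,0.07,0,0,0,0,-1]}}

```text
time: 14.9
tool_pos: [0.4674, -0.0109, 0.2339]
tcp_rot: [2.87, 1.275, -0.003]
wrist_force: [0.2, 0.4, -0.5]
width: -0.007
grip_force: 0.0
```

```bash
python3 - <<'E'
from h import *
status();tongue();tongue("top");tongue("top",235)
t=read_camera("top");cv2.imwrite("pics/f.png",cv2.resize(t["color"][160:280,240:350],None,fx=5,fy=5,interpolation=cv2.INTER_CUBIC))
print(to([.41,.205,.2],0))
E
```

```text
14.9 [ 0.4674 -0.0109  0.2339] [ 2.8700e+00  1.2753e+00 -2.8000e-03] [ 0.19  0.4  -0.46] [-7.500e-02 -1.260e-01  2.046e+00 -2.000e-03  1.223e+00  6.600e-01] -0.006587382947630996
scene area 95 px [309.  225.7] r 0.0339 ang 201.9 target 197.2
top area 126 px [288.6 209.6] r 0.033 ang 197.2 target 197.2
top area 100 px [288.6 209.6] r 0.0331 ang 197.0 target 197.2
([117.7, -186.4, 34.4], [0.0, 0.0, 0.0])
```

View pics/f.png

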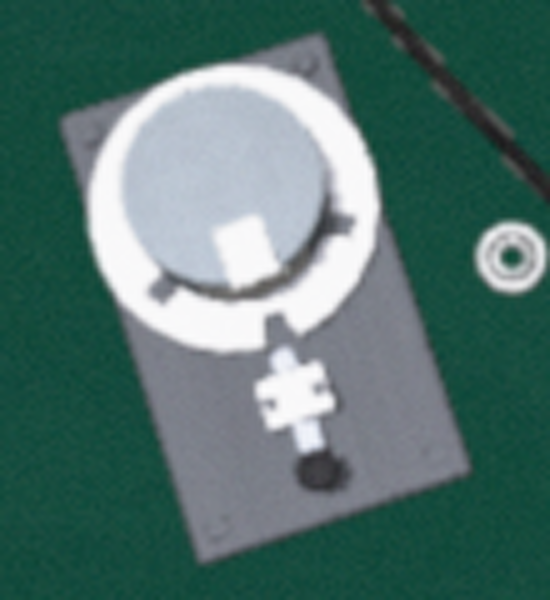

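The notch mouth at (283,345) now lines up with the bolt nose, and the tongue reads 197.1° against a target of 197.3°. Next is the knob.

```bash
python3 - <<'E'
from h import *
print(to([.394,.2045,.16],-30.6))
E
```

```text
([106.6, -198.0, 74.4], [-0.03, -0.01, 30.6])
```

>>> {"method": "jog_arm", "body": {"deltas": [0.018,-0.033,0,0,0,5,-1,0.036,-0.066,0,0,0,10,-1,0.054,-0.099,0,0,0,15,-1,0.072,-0.132,0.01,0,0,20,-1,0.09,-0.165,0.03,0,0,25,-1,0.1066,-0.198,0.05,0,0,30.6,-1,0.1066,-0.198,0.074,0,0,30.6,-1,0.1066,-0.198,0.074,0,0,30.6,-1]}}

```text
time: 15.9
tool_pos: [0.3903, 0.2051, 0.1568]
tcp_rot: [3.102, 0.487, -0.011]
wrist_force: [0.0, -0.4, -0.5]
width: -0.002
grip_force: 0.0
```

```bash
python3 - <<'E'
from h import *
status();print(to([.394,.2045,.065]),R.from_rotvec(readout.read_state()["tcp_rot"]).as_matrix().round(3))
E
```

```text
15.9 [0.3903 0.2051 0.1568] [ 3.1018  0.4873 -0.0109] [ 0.02 -0.44 -0.5 ] [ 0.427 -0.104  2.177  0.     1.076  1.686] -0.0023405708284131807
([4.0, 1.7, 91.7], [0.0, 0.0, 0.0]) [[ 0.952  0.307 -0.007]
 [ 0.307 -0.952 -0.003]
 [-0.007  0.001 -1.   ]]
```

>>> {"method": "jog_arm", "body": {"deltas": [0,0,0.03,0,0,0,-1,0,0,0.06,0,0,0,-1,0,0,0.085,0,0,0,-1,0,0,0.094,0,0,0,-1,0,0,0.094,0,0,0,-1]}}

```text
time: 16.4
tool_pos: [0.3931, 0.2037, 0.0656]
tcp_rot: [3.104, 0.48, -0.004]
wrist_force: [0.6, -0.8, 0.2]
width: -0.004
grip_force: 0.0
```

```bash
python3 - <<'E'
from h import *
status();f=np.array([.955,.296])
print(to([*(C-.172*f),.065]),to([*(C-.152*f),.065]),R.from_rotvec(readout.read_state()["tcp_rot"]).as_matrix().round(3))
E
```

```text
16.4 [0.3931 0.2037 0.0656] [ 3.1041  0.4796 -0.0036] [ 0.64 -0.77  0.17] [0.422 0.023 2.251 0.    0.87  1.686] -0.003839760233799628
([24.3, -0.2, 0.5], [0.0, 0.0, 0.0]) ([44.3, -0.1, 0.5], [0.0, 0.0, 0.0]) [[ 0.953  0.302 -0.002]
 [ 0.302 -0.953 -0.001]
 [-0.002  0.    -1.   ]]
```

>>> {"method": "jog_arm", "body": {"deltas": [0.008,0,0,0,0,0,-1,0.016,0,0,0,0,0,-1,0.02,0,0,0,0,0,-1,0.022,0,0,0,0,0,-1,0.0235,0,0,0,0,0,-1,0.025,0,0,0,0,0,-1,0.0265,0,0,0,0,0,-1,0.0265,0,0,0,0,0,-1]}}

```text
time: 17.2
tool_pos: [0.4187, 0.2119, 0.0661]
tcp_rot: [3.105, 0.48, -0.0]
wrist_force: [0.2, 0.1, -0.4]
width: 0.002
grip_force: 0.0
```

>>> {"method": "jog_arm", "body": {"deltas": [0.001,0,0,0,0,0,-1,0.002,0,0,0,0,0,-1,0.003,0,0,0,0,0,-1,0.004,0,0,0,0,0,-1]}}

```text
time: 17.6
tool_pos: [0.4222, 0.213, 0.066]
tcp_rot: [3.105, 0.48, -0.001]
wrist_force: [-1.8, -0.4, 1.1]
width: -0.0
grip_force: 0.8
```

>>> {"method": "jog_arm", "body": {"deltas": [0.001,0,0,0,0,0,-1,0.002,0,0,0,0,0,-1,0.003,0,0,0,0,0,-1,0.004,0,0,0,0,0,-1]}}

```text
time: 18.0
tool_pos: [0.4263, 0.2143, 0.066]
tcp_rot: [3.105, 0.48, -0.0]
wrist_force: [-1.2, 0.1, 0.1]
width: -0.002
grip_force: 0.8
```

>>> {"method": "jog_arm", "body": {"deltas": [0.001,0,0,0,0,0,-1,0.002,0,0,0,0,0,-1,0.003,0,0,0,0,0,-1,0.004,0,0,0,0,0,-1]}}

```text
time: 18.4
tool_pos: [0.4302, 0.2155, 0.066]
tcp_rot: [3.105, 0.48, -0.0]
wrist_force: [-1.9, -0.2, 0.9]
width: -0.003
grip_force: 0.8
```

>>> {"method": "jog_arm", "body": {"deltas": [0.001,0,0,0,0,0,-1,0.002,0,0,0,0,0,-1,0.003,0,0,0,0,0,-1,0.004,0,0,0,0,0,-1]}}

```text
time: 18.8
tool_pos: [0.4338, 0.2167, 0.066]
tcp_rot: [3.105, 0.48, -0.001]
wrist_force: [-2.2, -1.0, 0.4]
width: -0.001
grip_force: 1.1
```

>>> {"method": "jog_arm", "body": {"deltas": [0.0007,0,0,0,0,0,-1,0.0014,0,0,0,0,0,-1,0.002,0,0,0,0,0,-1]}}

```text
time: 19.1
tool_pos: [0.4358, 0.2173, 0.066]
tcp_rot: [3.105, 0.48, -0.001]
wrist_force: [-1.9, -1.7, 1.1]
width: 0.002
grip_force: 1.1
```

>>> {"method": "jog_arm", "body": {"deltas": [0.0007,0,0,0,0,0,-1,0.0014,0,0,0,0,0,-1,0.002,0,0,0,0,0,-1]}}

```text
time: 19.4
tool_pos: [0.4364, 0.2175, 0.0659]
tcp_rot: [3.104, 0.479, -0.005]
wrist_force: [-7.1, -2.6, 4.7]
width: -0.001
grip_force: 3.9
```

>>> {"method": "jog_arm", "body": {"deltas": [0.0005,0,0,0,0,0,-1,0.001,0,0,0,0,0,-1,0.0012,0,0,0,0,0,-1]}}

```text
time: 19.7
tool_pos: [0.4365, 0.2175, 0.0658]
tcp_rot: [3.104, 0.479, -0.009]
wrist_force: [-9.5, -3.8, 9.3]
width: -0.002
grip_force: 5.3
```

>>> {"method": "jog_arm", "body": {"deltas": [-0.005,0,0,0,0,0,-1,-0.02,0,0,0,0,0,-1,-0.04,0,0,0,0,0,-1,-0.04,0,-0.03,0,0,0,-1,-0.04,0,-0.07,0,0,0,-1,-0.04,0,-0.11,0,0,0,-1,-0.04,0.04,-0.15,0,0,0,-1,-0.04,0.08,-0.15,0,0,0,-1]}}

```text
time: 20.5
tool_pos: [0.4281, 0.1313, 0.2222]
tcp_rot: [-3.102, -0.486, -0.019]
wrist_force: [1.3, -0.1, -0.5]
width: 0.001
grip_force: 0.0
```

>>> {"method": "jog_arm", "body": {"deltas": [0.01,0.04,0,0,0,0,-1,0.02,0.08,0,0,0,0,-1,0.03,0.12,0,0,0,0,-1,0.03,0.16,0,0,0,0,-1,0.03,0.16,0,0,0,0,-1]}}

```text
time: 21.0
tool_pos: [0.5032, -0.0173, 0.2165]
tcp_rot: [3.104, 0.472, 0.004]
wrist_force: [-0.1, 0.3, -0.7]
width: 0.0
grip_force: 0.0
```

```bash
python3 - <<'E'
from h import *
status();tongue();tongue("top")
t=read_camera("top");cv2.imwrite("pics/g.png",cv2.resize(t["color"][160:280,240:350],None,fx=5,fy=5,interpolation=cv2.INTER_CUBIC))
E
```

```text
21.0 [ 0.5032 -0.0173  0.2165] [3.1036 0.4724 0.0036] [-0.06  0.29 -0.66] [-8.300e-02 -4.200e-02  2.002e+00 -2.000e-03  1.179e+00  1.187e+00] 0.00046109017279640364
scene area 90 px [308.9 225.6] r 0.0337 ang 201.9 target 197.2
top area 127 px [288.4 209.5] r 0.0326 ang 196.4 target 197.2
```

View pics/g.png

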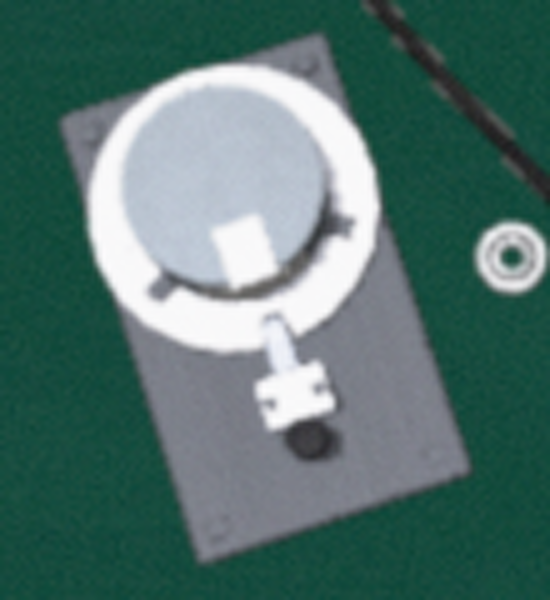

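The bolt nose is seated in the notch at (275,325) and the knob is at (309,437). That is about 15.5 mm further in than before, roughly 130 mm from the axis, so the bolt is home. The arm is clear.

```bash
python3 -c "
from h import *
print(finish_job())"
```

```text
the job is handed in; nothing more can be done
None
```

I rolled the tin until its label faced the front, pushed the bolt home in the notch with about 10 N, moved the arm clear and handed the job in at about 21 s; the hand-in returned no verdict.

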